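# Depth check of a welded pipe socket

## Robot

A 6-joint arm with a two-finger parallel gripper is mounted at the origin on the work surface. World frame = base frame: x ahead of the robot, y to its left, z up, the work surface at z = 0. Lengths are in m, angles in degrees, forces in N, time in s.
With the tool pointing down it reaches from about 0.375 to 0.9 m from the base axis. Payload 3.1 kg.
Tool frame: the origin (TCP) lies at the very end of the fingers, on their centre line; the grasp point (between the pads) lies 19 mm behind it (grasp_offset is the distance from the TCP to the grasp point, in m); z points along the fingers, y is the direction in which the jaws open and shut (so a half turn about z gives the same grasp; the last joint's range is limited). The gripper opens to 87 mm and grips with 3 to 60 N. Pads are 19 mm wide; open, the fingers measure 117 mm over their backs; the gripper's body (75 mm by 190 mm) begins 51 mm behind the grasp point.
Start: joints at [56.637, 30.224, 82.088, -0, 67.689, -10.227], TCP at [0.246, 0.575, 0.223] pointing down, gripper open.
Joint ranges: [-176.69, 176.69], [-43.24, 126.21], [12.49, 139.97], [-82, 262], [0, 151.66], [-163.58, 163.58]. Speed limits (degrees/s): [159.86, 159.86, 180, 180, 180, 180].

## Interface

Orientations are given as a 3x3 rotation matrix whose columns are the frame's x, y, z axes.
In Python, from rig import * gives the robot as it stands. The module is installed in compiled form; this text tells all that it offers.
- The arm moves only by the tool play_rows, never from a script. Its argument "plan" is a list that holds one entry, the list of rows, each a list of 7 numbers: the shift along the world's x, y, z each as a share of 5 cm, from -1 to 1, then the turn, a rotation vector about the world's x, y, z each as a share of pi rad, from -1 to 1, then the gripper's target within -1 to 1 (fully open at 1, half-way at 0, shut at -1). A call has 1 to 12 rows; each row shifts and turns the commanded pose from where the row before left it; what a row does not reach is not made up. A row lasts 1/10 s, in which the tool goes at most 50 mm and 8.59 degrees, less where a joint would pass 70% of its speed; a pose out of reach is approached as far as the arm can. A call with a number of a shift or a turn outside -1 to 1 is refused whole. A call with a gripper value outside its range is refused whole. The fingers move at their own pace and stop on an object; the grip force is fixed at half the most. Time passes only in rows, so rows that do not move let the fingers close. It gives the time, the measured TCP pose, the force and the opening at its end, in the units of the state.
- read_state(): the state, without advancing time (a new reading comes with each control period).
- capture(name): name is "side" or "top" or "wrist"; returns the picture (420x560x3 uint8, red, green, blue); there is no depth.
- camera_params(name): a dict with "intrinsics" (3x3 intrinsics, pixels), "R" (3x3) and "t" (3): a world point X has camera coordinates R X + t; the wrist camera has in their place "mount" (4x4, takes a point from camera to tool coordinates, whose origin is the TCP and whose axes are the flange's). Camera axes: x right, y down, z forward; pixel columns grow to the right and rows downward; lengths in m; the calibration is good to about 2 mm. A picture is of the moment at which its call begins: read the wrist's pose just before it. camera_params takes no time and is no camera call.
- hand_in(): hands the job in, once; it reports no verdict.
The state is a dict: "time_s": time; "joint_positions": joint angles; "qvel": joint speeds; "tau": joint torques, N m; "position": TCP position; "tcp_rot": TCP orientation; "force": force on the tool from outside, world axes, zero at the start; "moment": the same for the moment, N m; "opening": opening from 0.0 (shut) to 1.0 (fully open).
Only numpy, scipy, OpenCV 4.12 (cv2) and the standard library are available. Lean on these libraries where they do the work, as an engineer would, in place of code of your own. Each camera call takes 0.05 s, during which the arm holds its last target. There are 200 camera calls.

## Task

Check the depth of the pipe socket with the red band: take the depth gauge (orange knob, sliding square plate) out of its holder, lower its rod into the red-banded pipe and keep pushing it down in your grip until the rod bottoms, so that the plate, held back by the rim, slides up the rod and marks the depth. Then let go and leave the gauge standing there, upright and fully bottomed with its plate on the rim.

Things in the scene. Friction and masses are not known exactly. Their poses are not given: they have to be found in the camera images.
- gauge_knob (a point): Centre of the orange round knob (28 mm diameter, 36 mm tall) at the top of the depth gauge; its z axis points up along the rod. Below the knob is a plain steel rod, 12 mm diameter with black rings; the rod's tip is 138 mm below this point. The gauge weighs about 0.2 kg and starts upright in a grey holder: a tube 34 mm wide whose rim is at 39 mm height, with the tip 29 mm down in it. Beside it may stand a black-knobbed punch in a like holder, with no square plate: a bystander.
- plate_under (a point): Centre of the underside of the gauge's sliding plate: 70 x 70 x 5 mm aluminium, with a 22 mm wide nut 12 mm high on top. It rides on the rod, starts 29.5 mm above the tip and can be pushed up to 50 mm along the rod against a steady friction of 4 N; it stays where it is pushed. The gauge's own weight does not push it, so the rod has to be pressed down (about 5 N while the plate slides; the force rises sharply when the rod bottoms).
- red_mouth (a point): Centre of the mouth of the red-banded pipe socket, level with its rim, 95 mm above the bench; z points up. The pipe is upright and fixed, 48 mm outside and 38 mm inside diameter, on an 80 mm square steel foot. The blue-banded and the bare pipe, same size and alongside, are bystanders.
- red_floor (a point): Centre of the flat bottom of the red-banded pipe's bore. It lies straight below the mouth, 42 to 66 mm down, differing from one time to the next; z points up. When the rod has bottomed, the knob's centre is 138 mm above this point.

How it is judged:
By the outcome, as a careful person would: the job done as asked, in the order asked, and still so for the second after the job is handed in, with the robot touching nothing.
It also fails if it takes over 42 s, if anything falls off the work surface, if the arm or the gripper's body presses on something with over 40 N, if the wrist force passes 120 N, or if a joint passes its speed limit or range.

## Working session

There is one attempt and no reset: what is moved stays moved. The work goes in short steps, Python scripts to look and compute and a tool call to move; the robot and the scene stay as the last step left them, time stands still between calls to the robot, and variables do not carry over. Pictures are saved under pics/ and viewed, about 8 in all and at most 12, crops included, and the job is handed in when it is done.

Besides the shell and the picture viewer there is one more tool, called as name(argument=value, ...), one argument or row to a line, values as JSON. play_rows: Moves the arm, as the interface text tells. Its arguments: {"type":"object","properties":{"plan":{"type":"array"}},"required":["plan"]}

```bash
mkdir -p pics; python3 - <<'E'
from rig import *
import cv2,numpy as np
s=read_state();print(s['position'],s['tcp_rot'],s['time_s'],s['opening'],s['force'])
for n in("side","top"):
    cv2.imwrite(f"pics/{n}0.png",cv2.resize(capture(n)[:,:,::-1],(784,588)))
    p=camera_params(n);print(n,p)
print(camera_params("wrist"))
E
```

```text
[0.24512666 0.57412741 0.22156327] [[-9.19576080e-01  3.92910145e-01 -1.20476390e-03]
 [ 3.92911791e-01  9.19574387e-01 -1.80866234e-03]
 [ 3.97228242e-04 -2.13656857e-03 -9.99997639e-01]] 0.0 0.9993434986223186 [ 0.2568502   0.43744395 -0.46457386]
side {'intrinsics': array([[390.36798312,   0.        , 280.07109346],
       [  0.        , 390.36798312, 210.11720124],
       [  0.        ,   0.        ,   1.        ]]), 'R': array([[-0.95437309, -0.29837515, -0.01201182],
       [-0.15988117,  0.54453699, -0.82335744],
       [ 0.25221028, -0.78386972, -0.56739601]]), 't': array([0.48781192, 0.21750119, 0.63292488])}
top {'intrinsics': array([[492.58412935,   0.        , 273.24273517],
       [  0.        , 492.58412935, 212.68226366],
       [  0.        ,   0.        ,   1.        ]]), 'R': array([[ 0.00706881, -0.99981304, -0.01799746],
       [-0.98836797, -0.00425137, -0.15202196],
       [ 0.15191703,  0.01886273, -0.98821324]]), 't': array([-0.0209039 ,  0.55149086,  0.9016084 ])}
{'intrinsics': array([[328.54050874,   0.        , 281.32634798],
       [  0.        , 328.54050874, 203.22764344],
       [  0.        ,   0.        ,   1.        ]]), 'mount': array([[-9.74813298e-04, -9.55272002e-01, -2.95726989e-01,
         8.25617383e-02],
       [ 9.99999157e-01, -1.18482812e-03,  5.30964895e-04,
        -1.14446223e-03],
       [-8.57601549e-04, -2.95726222e-01,  9.55272352e-01,
        -1.63161878e-01],
       [ 0.00000000e+00,  0.00000000e+00,  0.00000000e+00,
         1.00000000e+00]])}
```

View pics/side0.png

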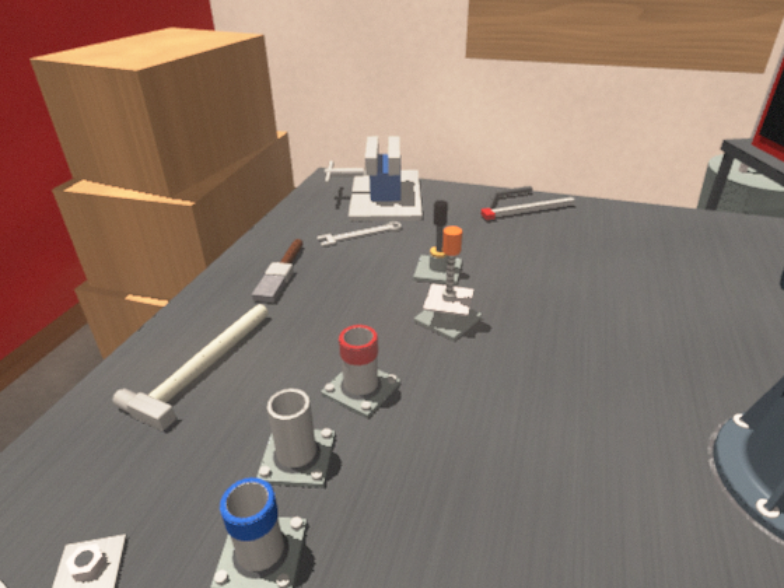

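View pics/top0.png

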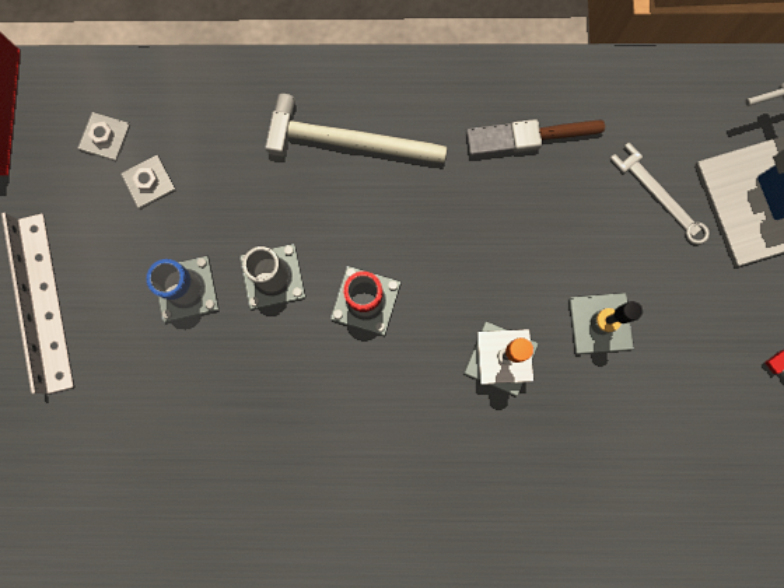

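```bash
cat > h.py <<'E'
from rig import *
import cv2,numpy as np
from scipy.optimize import least_squares
def cam(n,s=None):
    p=camera_params(n);K=p["intrinsics"]
    if n!="wrist": return K,p["R"],np.array(p["t"])
    T=np.eye(4);T[:3,:3]=s["tcp_rot"];T[:3,3]=s["position"]
    W=np.linalg.inv(T@p["mount"]);return K,W[:3,:3],W[:3,3]
def proj(c,X):
    K,R,t=c;q=(np.atleast_2d(X)@R.T+t)@K.T;return q[:,:2]/q[:,2:]
def mask(im,kind):
    h=cv2.cvtColor(im,cv2.COLOR_RGB2HSV);H,S,V=[h[...,i].astype(int) for i in range(3)]
    m=(S>150)&(V>90)&(((H>=6)&(H<=16)) if kind=="orange" else ((H<=4)|(H>=176)))
    return m.astype(np.uint8)
def blob(m,near,rad=45):
    n,l,st,ce=cv2.connectedComponentsWithStats(m)
    ok=[i for i in range(1,n) if st[i,4]>40 and np.hypot(*(ce[i]-near))<rad]
    return (l==max(ok,key=lambda i:st[i,4])).astype(np.uint8)
a=np.linspace(0,2*np.pi,60)
def ring(x,y,z,r): return np.c_[x+r*np.cos(a),y+r*np.sin(a),z+0*a]
def hullc(c,x,y,z0,z1,r):
    P=proj(c,np.r_[ring(x,y,z0,r),ring(x,y,z1,r)]).astype(np.float32)
    M=cv2.moments(cv2.convexHull(P));return np.array([M['m10'],M['m01']])/M['m00']
def bc(m): M=cv2.moments(m,True);return np.array([M['m10'],M['m01']])/M['m00']
def hole(m):
    cs,hi=cv2.findContours(m,cv2.RETR_CCOMP,cv2.CHAIN_APPROX_NONE)
    hs=[c for c,h in zip(cs,hi[0]) if h[3]>=0];return cv2.fitEllipse(max(hs,key=cv2.contourArea))
E
python3 - <<'E'
from h import *
ct,cs=cam("top"),cam("side");it,is_=capture("top"),capture("side")
ot,os_=bc(blob(mask(it,"orange"),(371,249))),bc(blob(mask(is_,"orange"),(323,172)))
for nm,f in(("top",lambda p:hullc(ct,*p[:2],.130,.166,.014)-ot),("side",lambda p:hullc(cs,*p[:2],.130,.166,.014)-os_),
 ("both",lambda p:np.r_[hullc(ct,*p[:2],p[2]-.018,p[2]+.018,.014)-ot,hullc(cs,*p[:2],p[2]-.018,p[2]+.018,.014)-os_])):
    r=least_squares(f,[.5,-.05,.148],x_scale=.01);print("knob",nm,r.x,r.cost)
for c,im,nr in((ct,it,(260,208)),(cs,is_,(256,246))):
    m=blob(mask(im,"red"),nr);e=hole(m);print("hole",e)
    r=least_squares(lambda p:proj(c,ring(*p,.095,.019)).mean(0)-e[0],[.5,.05],x_scale=.01)
    P=proj(c,ring(*r.x,.095,.019)).astype(np.float32);print("red",r.x,cv2.fitEllipse(P))
s=read_state();print(s['time_s'],s['position'])
E
```

```text
knob top [ 0.47379492 -0.1841193   0.148     ] 1.1956447559210584e-12
knob side [ 0.47441148 -0.18360724  0.148     ] 5.586396641338452e-12
knob both [ 0.47407733 -0.18414615  0.14777658] 0.034181275514242666
hole ((258.7667236328125, 206.79412841796875), (22.513187408447266, 22.630037307739258), 161.9813232421875)
red [0.55384017 0.00752402] ((258.76666259765625, 206.98313903808594), (20.682432174682617, 20.99111557006836), 74.89407348632812)Traceback (most recent call last):
  File "<stdin>", line 8, in <module>
  File "h.py", line 27, in hole
    hs=[c for c,h in zip(cs,hi[0]) if h[3]>=0];return cv2.fitEllipse(max(hs,key=cv2.contourArea))
                                                                     ~~~^^^^^^^^^^^^^^^^^^^^^^^^
ValueError: max() iterable argument is empty
```

play_rows(
  plan=[
    [[0.5,-0.85,0,0,0,0,1],[0.5,-0.85,0,0,0,0,1],[0.4,-0.9,0,0,0,0,1],[0.4,-0.9,0,0,0,0,1],[0.3,-0.94,0,0,0,0,1],[0.3,-0.94,0,0,0,0,1],[0.3,-0.94,0,0,0,0,1],[0.3,-0.94,0,0,0,0,1],[0.3,-0.94,0,0,0,0,1],[0.3,-0.94,0,0,0,0,1],[0.3,-0.94,0,0,0,0,1],[0.3,-0.94,0,0,0,0,1]],
  ],
)

```text
time_s: 1.4
position: [0.4558, 0.0217, 0.2227]
tcp_rot: [[-0.919, 0.393, 0.0], [0.393, 0.919, 0.0], [-0.0, 0.0, -1.0]]
force: [1.4, 1.1, 0.6]
opening: 0.996
```

play_rows(
  plan=[
    [[0.07,-0.82,0,0,0,0,1],[0.07,-0.82,0,0,0,0,1],[0.07,-0.82,0,0,0,0,1],[0.07,-0.82,0,0,0,0,1],[0.08,-0.82,0,0,0,0,1],[0,0,0,0,0,0,1],[0,0,0,0,0,0,1]],
  ],
)

```text
time_s: 2.1
position: [0.4732, -0.1819, 0.2223]
tcp_rot: [[-0.919, 0.395, -0.001], [0.395, 0.919, 0.001], [0.001, 0.001, -1.0]]
force: [0.2, 0.2, -0.7]
opening: 1.001
```

```bash
python3 - <<'E'
from h import *
s=read_state();c=cam("wrist",s);im=capture("wrist");cv2.imwrite("pics/w1.png",im[:,:,::-1])
print(s['position'],proj(c,[[.474,-.184,.148],[.474,-.184,.166]]))
try:
    o=bc(blob(mask(im,"orange"),proj(c,[.474,-.184,.148])[0],80));r=least_squares(lambda p:hullc(c,*p,.130,.166,.014)-o,[.474,-.184],x_scale=.01);print(o,r.x)
except Exception as e: print(e)
E
```

```text
[ 0.47318823 -0.18190938  0.22225041] [[280.5209122  216.57725367]
 [280.4970213  224.99156116]]
[276.27829561 211.54194407] [ 0.4676686  -0.18470593]
```

View pics/w1.png

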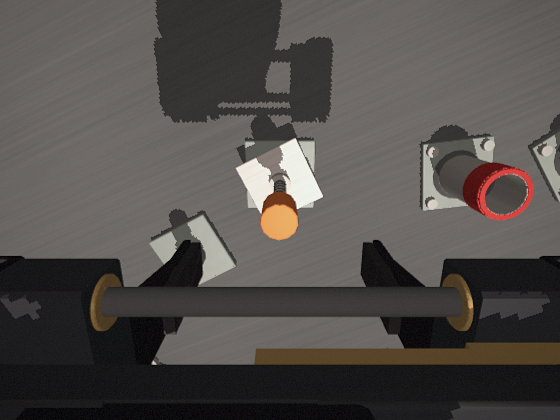

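play_rows(
  plan=[
    [[0,-0.04,-0.5,0,0,0,1],[0,0,-0.6,0,0,0,1],[0,0,-0.5,0,0,0,1],[0,0,-0.25,0,0,0,1],[0,0,0,0,0,0,1],[0,0,0,0,0,0,-1],[0,0,0,0,0,0,-1],[0,0,0,0,0,0,-1],[0,0,0,0,0,0,-1],[0,0,0,0,0,0,-1],[0,0,0,0,0,0,-1],[0,0,0,0,0,0,-1]],
  ],
)

```text
time_s: 3.35
position: [0.4735, -0.1834, 0.1301]
tcp_rot: [[-0.919, 0.393, 0.0], [0.393, 0.919, -0.0], [-0.0, -0.0, -1.0]]
force: [-0.3, -0.4, 0.0]
opening: 0.446
```

play_rows(
  plan=[
    [[0,0,0,0,0,0,-1],[0,0,0,0,0,0,-1],[0,0,0,0,0,0,-1]],
  ],
)

```text
time_s: 3.65
position: [0.4735, -0.1834, 0.13]
tcp_rot: [[-0.92, 0.393, -0.0], [0.393, 0.92, -0.0], [0.0, -0.0, -1.0]]
force: [-0.1, -0.3, -0.1]
opening: 0.31
```

play_rows(
  plan=[
    [[0,0,0,0,0,0,-1],[0,0,0,0,0,0,-1],[0,0,0.1,0,0,0,-1],[0,0,0.2,0,0,0,-1],[0,0,0.4,0,0,0,-1],[0,0,0.6,0,0,0,-1],[0,0,0.6,0,0,0,-1],[0,0,0.5,0,0,0,-1],[0,0,0.2,0,0,0,-1],[0,0,0,0,0,0,-1],[0,0,0,0,0,0,-1]],
  ],
)

```text
time_s: 4.75
position: [0.4728, -0.1828, 0.2593]
tcp_rot: [[-0.92, 0.393, -0.001], [0.393, 0.92, 0.001], [0.002, 0.0, -1.0]]
force: [0.5, -0.3, -2.9]
opening: 0.314
```

play_rows(
  plan=[
    [[0.1,0.2,0,0,0,0,-1],[0.2,0.4,0,0,0,0,-1],[0.25,0.6,0,0,0,0,-1],[0.25,0.6,0,0,0,0,-1],[0.25,0.6,0,0,0,0,-1],[0.25,0.6,0,0,0,0,-1],[0.2,0.5,0,0,0,0,-1],[0.1,0.3,0,0,0,0,-1],[0,0,0,0,0,0,-1],[0,0,0,0,0,0,-1]],
  ],
)

```text
time_s: 5.75
position: [0.5529, 0.0067, 0.2592]
tcp_rot: [[-0.92, 0.392, -0.002], [0.392, 0.92, -0.0], [0.002, -0.001, -1.0]]
force: [-0.3, 0.1, -1.1]
opening: 0.312
```

```bash
python3 - <<'E'
from h import *
s=read_state();c=cam("side");im=capture("side");w=capture("wrist");t=capture("top")
big=cv2.resize(im[100:300,150:400],(800,640))[:600]
x,y,z=s['position'];k=z+.018
for X in([x,y,k],[x,y,k-.138],[.554,.0075,.095]):
    p=(proj(c,X)[0]-[150,100])*3.2;cv2.circle(big,tuple(int(v) for v in p),3,(0,255,0),-1)
cv2.imwrite("pics/s2.png",big[:,:,::-1])
cw=cam("wrist",s)
for X in([x,y,k-.138],[.554,.0075,.095]): cv2.circle(w,tuple(int(v) for v in proj(cw,X)[0]),2,(0,255,0),-1)
cv2.imwrite("pics/w2.png",w[:,:,::-1]);print(s['position'],s['force'])
E
```

```text
[0.55289159 0.00665935 0.25921025] [-0.33284573  0.05888366 -1.09935889]
```

View pics/s2.png

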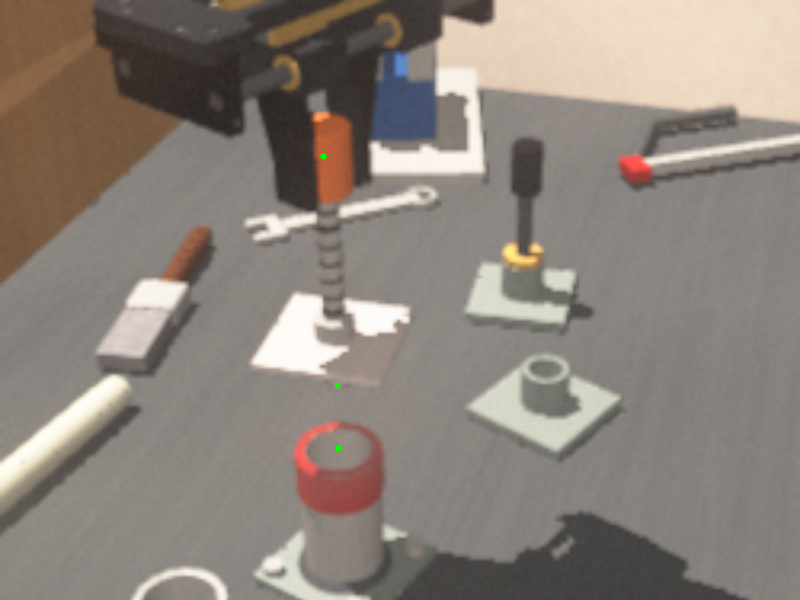

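View pics/w2.png

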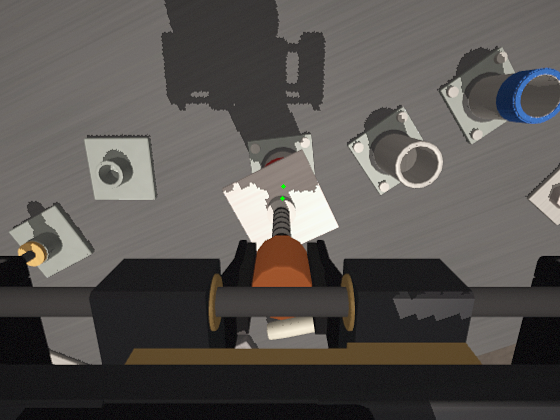

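play_rows(
  plan=[
    [[0.02,0.02,-0.2,0,0,0,-1],[0,0,-0.4,0,0,0,-1],[0,0,-0.4,0,0,0,-1],[0,0,-0.2,0,0,0,-1],[0,0,-0.1,0,0,0,-1],[0,0,-0.04,0,0,0,-1],[0,0,0,0,0,0,-1],[0,0,0,0,0,0,-1]],
  ],
)

```text
time_s: 6.7
position: [0.5552, 0.0076, 0.1938]
tcp_rot: [[-0.92, 0.393, 0.002], [0.393, 0.92, -0.0], [-0.002, 0.0, -1.0]]
force: [-0.4, 0.1, -2.2]
opening: 0.317
```

play_rows(
  plan=[
    [[0,0,-0.08,0,0,0,-1],[0,0,-0.08,0,0,0,-1],[0,0,-0.08,0,0,0,-1],[0,0,0,0,0,0,-1]],
  ],
)

```text
time_s: 7.1
position: [0.5548, 0.0077, 0.181]
tcp_rot: [[-0.92, 0.393, 0.001], [0.393, 0.92, -0.0], [-0.001, 0.0, -1.0]]
force: [0.4, 0.2, -1.1]
opening: 0.312
```

play_rows(
  plan=[
    [[0,0,-0.04,0,0,0,-1],[0,0,-0.04,0,0,0,-1],[0,0,-0.04,0,0,0,-1]],
  ],
)

```text
time_s: 7.4
position: [0.5549, 0.0076, 0.1753]
tcp_rot: [[-0.92, 0.393, 0.001], [0.393, 0.92, -0.0], [-0.001, 0.0, -1.0]]
force: [-0.1, -1.1, 2.5]
opening: 0.317
```

```bash
python3 - <<'E'
from h import *
s=read_state();im=capture("side")
cv2.imwrite("pics/s3.png",cv2.resize(im[110:310,150:400],(750,600))[:,:,::-1]);print(s['position'],s['force'],s['moment'])
E
```

```text
[0.55493273 0.00760391 0.17527603] [-0.08900783 -1.10372092  2.50455029] [ 0.00193731 -0.07191476  0.04522358]
```

View pics/s3.png

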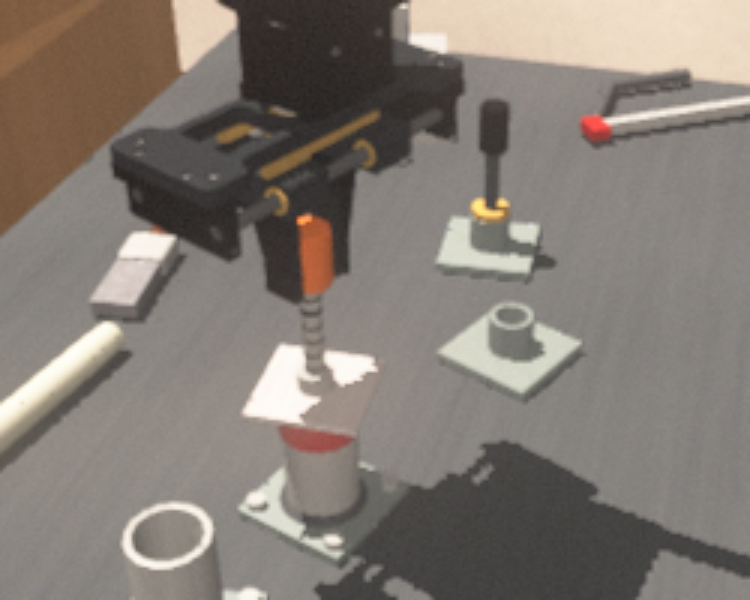

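play_rows(
  plan=[
    [[0,0,-0.04,0,0,0,-1],[0,0,-0.04,0,0,0,-1]],
  ],
)

```text
time_s: 7.65
position: [0.5548, 0.0076, 0.1711]
tcp_rot: [[-0.92, 0.393, 0.001], [0.393, 0.92, -0.0], [-0.001, 0.0, -1.0]]
force: [0.4, -0.6, 2.8]
opening: 0.316
```

play_rows(
  plan=[
    [[0,0,-0.04,0,0,0,-1],[0,0,-0.04,0,0,0,-1]],
  ],
)

```text
time_s: 7.85
position: [0.5552, 0.0076, 0.1677]
tcp_rot: [[-0.92, 0.393, 0.002], [0.393, 0.92, -0.0], [-0.002, 0.0, -1.0]]
force: [-2.2, -0.6, 17.5]
opening: 0.311
```

play_rows(
  plan=[
    [[0,0,-0.04,0,0,0,-1],[0,0,-0.04,0,0,0,-1]],
  ],
)

```text
time_s: 8.05
position: [0.5573, 0.007, 0.1674]
tcp_rot: [[-0.92, 0.392, 0.007], [0.392, 0.92, -0.002], [-0.007, 0.001, -1.0]]
force: [-2.7, -0.7, 34.2]
opening: 0.317
```

play_rows(
  plan=[
    [[0,0,0.03,0,0,0,-1],[0,0,0.02,0,0,0,-1],[0,0,0,0,0,0,-1],[0,0,0,0,0,0,-1]],
  ],
)

```text
time_s: 8.45
position: [0.5562, 0.0074, 0.1676]
tcp_rot: [[-0.92, 0.393, 0.004], [0.393, 0.92, -0.001], [-0.004, 0.001, -1.0]]
force: [0.0, 0.3, 12.2]
opening: 0.309
```

play_rows(
  plan=[
    [[0,0,0.02,0,0,0,-1],[0,0,0,0,0,0,-1],[0,0,0,0,0,0,-1]],
  ],
)

```text
time_s: 8.75
position: [0.5556, 0.0076, 0.1676]
tcp_rot: [[-0.92, 0.393, 0.003], [0.393, 0.92, -0.001], [-0.003, 0.001, -1.0]]
force: [-0.4, 0.7, 8.2]
opening: 0.315
```

Slight residual push; release gently.

play_rows(
  plan=[
    [[0,0,0,0,0,0,-0.2],[0,0,0,0,0,0,-0.1],[0,0,0,0,0,0,0],[0,0,0,0,0,0,0.2],[0,0,0,0,0,0,0.4],[0,0,0,0,0,0,0.6],[0,0,0,0,0,0,0.8],[0,0,0,0,0,0,1],[0,0,0,0,0,0,1],[0,0,0,0,0,0,1],[0,0,0,0,0,0,1]],
  ],
)

```text
time_s: 9.85
position: [0.5545, 0.0077, 0.1666]
tcp_rot: [[-0.92, 0.393, 0.0], [0.393, 0.92, -0.0], [-0.0, -0.0, -1.0]]
force: [0.2, -0.1, -0.6]
opening: 0.991
```

```bash
python3 - <<'E'
from h import *
s=read_state();im=capture("side");print(s['position'],s['force'],s['opening'])
o=bc(blob(mask(im,"orange"),proj(cam("side"),[.555,.0076,.1856])[0],30));r=least_squares(lambda p:hullc(cam("side"),.555,p[0],p[1]-.018,p[1]+.018,.014)-o,[.0076,.185],x_scale=.01);print(r.x)
cv2.imwrite("pics/s4.png",cv2.resize(im[110:310,150:400],(750,600))[:,:,::-1])
E
```

```text
[0.55453    0.00773815 0.16657674] [ 0.15905554 -0.06326501 -0.5781901 ] 0.9909228384716717
[0.01006385 0.18777513]
```

View pics/s4.png

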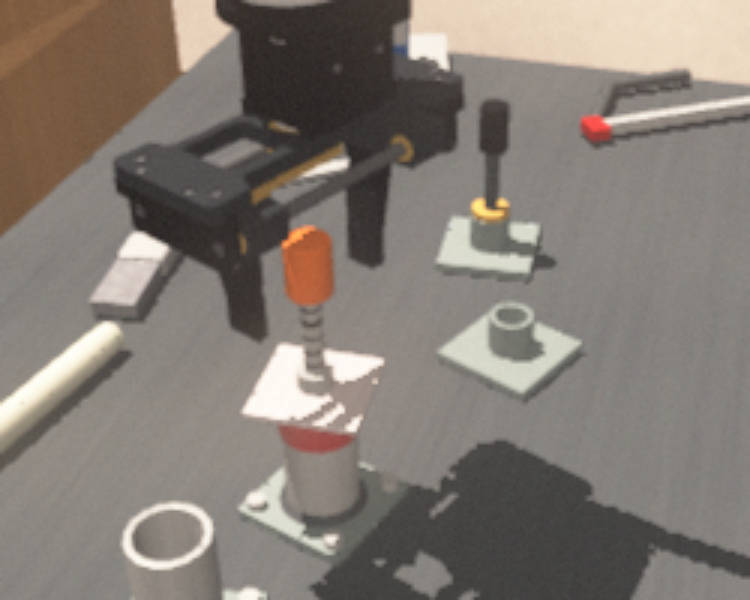

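play_rows(
  plan=[
    [[0,0,0.2,0,0,0,1],[0,0,0.4,0,0,0,1],[0,0,0.6,0,0,0,1],[0,0,0.6,0,0,0,1],[0,0,0.6,0,0,0,1],[-0.6,-0.6,0.2,0,0,0,1],[-0.6,-0.6,0,0,0,0,1],[-0.6,-0.6,0,0,0,0,1],[0,0,0,0,0,0,1],[0,0,0,0,0,0,1]],
  ],
)

```text
time_s: 10.9
position: [0.4645, -0.0828, 0.2975]
tcp_rot: [[-0.919, 0.395, 0.002], [0.395, 0.919, -0.0], [-0.002, 0.001, -1.0]]
force: [0.2, -0.1, 0.1]
opening: 1.002
```

```bash
python3 - <<'E'
from h import *
ct,cs=cam("top"),cam("side");t,im=capture("top"),capture("side")
ot,os_=[bc(blob(mask(i,"orange"),proj(c,[.554,.0076,.1856])[0],40)) for i,c in((t,ct),(im,cs))]
f=lambda p:np.r_[hullc(ct,*p[:2],p[2]-.018,p[2]+.018,.014)-ot,hullc(cs,*p[:2],p[2]-.018,p[2]+.018,.014)-os_]
r=least_squares(f,[.554,.0076,.185],x_scale=.01);print(r.x,r.cost)
P=proj(ct,[.554,.0075,.1])[0].astype(int)
A=t[P[1]-60:P[1]+60,P[0]-60:P[0]+60];B=im[140:300,180:340]
cv2.imwrite("pics/e.png",np.hstack([cv2.resize(A,(400,400)),cv2.resize(B,(400,400))])[:,:,::-1]);print(read_state()['time_s'])
E
```

```text
[0.55651145 0.01434023 0.19013168] 3.6957026974901526
11.0
```

View pics/e.png

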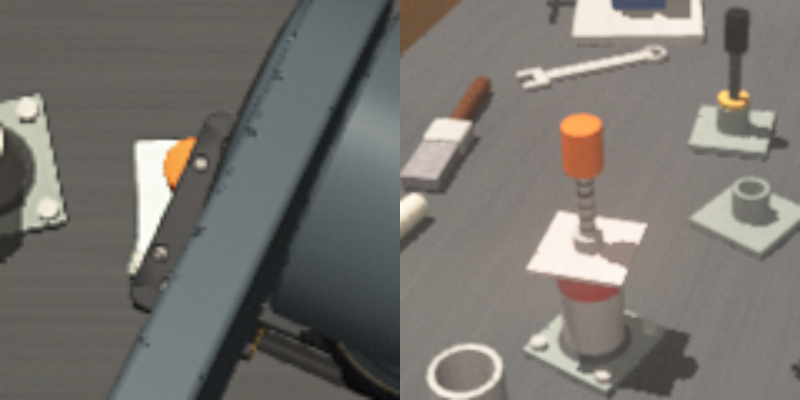

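play_rows(
  plan=[
    [[0,-0.8,0,0,0,0,1],[0,-0.9,0,0,0,0,1],[0,-0.9,0,0,0,0,1],[0,-0.9,0,0,0,0,1],[0,-0.9,0,0,0,0,1],[0,0,0,0,0,0,1],[0,0,0,0,0,0,1]],
  ],
)

```text
time_s: 11.7
position: [0.4653, -0.3023, 0.2959]
tcp_rot: [[-0.919, 0.393, -0.001], [0.393, 0.919, 0.002], [0.001, 0.001, -1.0]]
force: [0.9, 0.8, -0.8]
opening: 1.002
```

```bash
python3 - <<'E'
from h import *
ct,cs=cam("top"),cam("side");t,im=capture("top"),capture("side")
ot,os_=[bc(blob(mask(i,"orange"),proj(c,[.554,.0076,.1856])[0],40)) for i,c in((t,ct),(im,cs))]
f=lambda p:np.r_[hullc(ct,*p[:2],p[2]-.018,p[2]+.018,.014)-ot,hullc(cs,*p[:2],p[2]-.018,p[2]+.018,.014)-os_]
r=least_squares(f,[.554,.0076,.185],x_scale=.01);print(r.x,r.cost)
P=proj(ct,[.554,.0075,.1])[0].astype(int)
A=t[P[1]-60:P[1]+60,P[0]-60:P[0]+60];B=im[140:300,180:340]
cv2.imwrite("pics/e2.png",np.hstack([cv2.resize(A,(400,400)),cv2.resize(B,(400,400))])[:,:,::-1]);print(read_state()['time_s'])
E
```

```text
[0.5554504  0.00864871 0.18726602] 0.02142009591136827
11.8
```

View pics/e2.png

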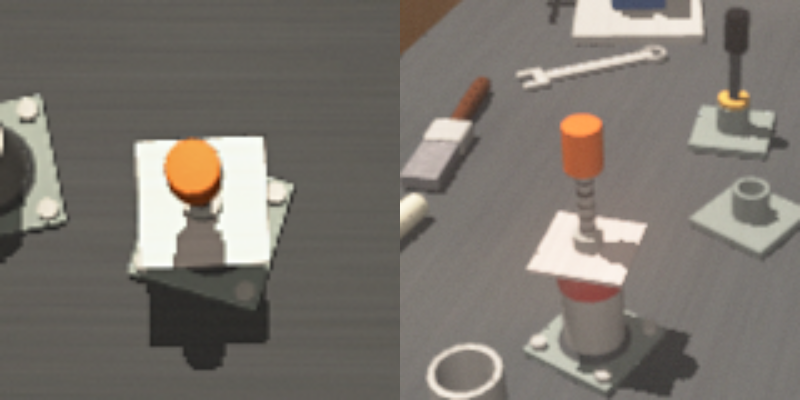

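```bash
python3 -c "
from rig import *
print(hand_in())"
```

```text
the job is handed in; nothing more can be done
None
```

I took the gauge out of its holder, lowered it into the red-banded pipe and pressed until the rod bottomed. I then let go and moved the arm clear, and handed in at about 12 s.

**Bottoming:** While the plate slid, the force was about 2.5–3 N. It then jumped to 17 N and to 34 N with the tool stopped at z ≈ 0.1675. That puts the floor about 47 mm below the rim, within the 42–66 mm range. I backed off to about 8 N before opening the fingers.

**Final pictures:** The gauge stands upright and untouched, with its plate on the rim. The knob is within about 2 mm of the pipe axis.

**Disagreement:** The cameras put the knob centre at z = 0.187, but the arm reading at bottoming gives about 0.1855. That 1.6 mm difference is within the 2 mm calibration, so I took the force stop as decisive. I did not press again after release to check it.

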